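# Clamp spindle blanks on a downdraft sanding bench

## Task

Get the downdraft sanding bench ready: throw the dark offcut lying on the bed into the black scrap box and lay every pale square blank from the plywood board flat on the bed, side by side and squarely across the gap between the two wooden jaws, not stacked. Then turn the turnbuckle's spoked sleeve until the jaws have closed on the ends of the blanks and grip all of them firmly, and only after that swing the damper lever on the dust pipe fully open, in line with the pipe. Leave the glue bottle, tape roll and sanding block where they are.

Things in the scene. Friction and masses are not known exactly. Their poses are not given: they have to be found in the camera images.
- station: The fixed grey sanding bench. Origin on the table under its bed's centre; x points away from the robot, z up. The bed, 60 mm above the table, spans x -90 to +105, y -135 to +135 mm; an 8 mm rear fence stands at x = +105. A 64 mm wide dust pipe (top 68 mm high) leaves towards -y at x = 0. A guide rail (60 mm high) runs along y at x = -208 mm.
- sleeve_axis (a point): Centre of the turnbuckle sleeve, 185 mm in front (-x) of the bed's centre, 85 mm above the table; axes as the bench's. A level steel tube, 100 mm long along y, 34 mm across its collars. Four round spokes, 10 mm thick, stand out at its middle (y = 0), 90 degrees apart, ends 60 mm from the axis; a finger let down beside an upper spoke can push it round.
- sleeve (a joint): Sleeve angle (rad). At 0 and every 1.571 a spoke points straight up. It grows, and both jaws draw in, as the upper spoke moves to -x (to the robot); the other way they move out. Each radian moves each jaw 2.2 mm. About 3 N at a spoke's end turns it; it stays where left. The jaws meet the blanks' ends at about 9.1, where it turns hard (10 to 15 N on a spoke is firm). Stops -0.3 and 11.5.
- jaw_left: The wooden jaw on the +y side: a bar along x, 22 mm thick, from 62 to 98 mm above the table, over bench x -210 to +100 mm. Its origin is at table height in the plane of its inner face, so its y in the bench's frame (80 mm minus 2.2 mm per rad of the sleeve) is that face's distance from the bed's centre line.
- jaw_right: The same jaw on the -y side, inner face at y = -(80 mm minus 2.2 mm per rad) in the bench's frame; it moves as the mirror image of the left one.
- blank1: A loose pale wooden blank, square 22 x 22 mm, 120 mm long along its own y axis including an 8 mm domed round nose (20 mm thick) at each end, 45 g; origin at its centre, any long face may be down. Starts on the plywood board (absent in some starts: None). In place its centre is 71 mm above the table, its y axis along the bench's y, roughly centred between the jaws.
- blank2: A loose pale wooden blank, square 22 x 22 mm, 120 mm long along its own y axis including an 8 mm domed round nose (20 mm thick) at each end, 45 g; origin at its centre, any long face may be down. Starts on the plywood board (absent in some starts: None). In place its centre is 71 mm above the table, its y axis along the bench's y, roughly centred between the jaws.
- blank3: A loose pale wooden blank, square 22 x 22 mm, 120 mm long along its own y axis including an 8 mm domed round nose (20 mm thick) at each end, 45 g; origin at its centre, any long face may be down. Starts on the plywood board (absent in some starts: None). In place its centre is 71 mm above the table, its y axis along the bench's y, roughly centred between the jaws.
- blank4: A loose pale wooden blank, square 22 x 22 mm, 120 mm long along its own y axis including an 8 mm domed round nose (20 mm thick) at each end, 45 g; origin at its centre, any long face may be down. Starts on the plywood board (absent in some starts: None). In place its centre is 71 mm above the table, its y axis along the bench's y, roughly centred between the jaws.
- offcut: The loose dark wooden offcut, 30 x 62 x 20 mm along its own x, y, z, 35 g; origin at its centre. Starts on the bed between the jaws.
- rack: The fixed plywood board on the left that the blanks start on, 300 x 155 mm, 6 mm thick; origin at the centre of its underside.
- scrap_box: The fixed black open scrap box, 135 x 135 mm outside, 60 mm high, walls 5 mm; origin at the centre of its underside.
- lever_axis (a point): Axis of the damper lever, above the dust pipe to the right of the bench, at mid height of the lever (107 mm above the table); axes as the bench's. The lever is a level bar 14 mm wide and 14 mm high, reaching 100 mm from this axis; the damper's round body under it is 75 mm high over the pipe, with a 92 mm high hub at the axis.
- lever (a joint): Angle of the damper lever (rad): 0 = closed, the lever points to -x (towards the robot) across the pipe; 1.571 = fully open against its stop, the lever points to -y along the pipe, away from the bed. It swings counter-clockwise seen from above, about 1.6 N at its end, and stays where left.
- glue: Bystander: white glue bottle, 60 mm across, 160 mm high; origin at the centre of its underside.
- tape: Bystander: blue tape roll, 110 mm across, 25 mm high, lying flat; origin at the centre of its underside.
- sanding_block: Bystander: cork and wood sanding block, 110 x 75 x 57 mm; origin at the centre of its underside.
Not all that is in view belongs to the job. Of the things like the offcut, leave any that is turquoise; of the rest the smaller one is meant.

How it is judged (in metres and radians):
On the way, in this order (a step that is already met when the one before it is completed fails the run):
1. the offcut is in the scrap box and every blank lies on the bed between the jaws (x of offcut in the frame of scrap_box between -0.066 and 0.066 m and y of offcut in the frame of scrap_box between -0.066 and 0.066 m and z of offcut in the frame of scrap_box below 0.055 m and x of blank1 in the frame of station between -0.098 and 0.106 m and y of blank1 in the frame of station between -0.03 and 0.03 m and z of blank1 in the frame of station between 0.066 and 0.076 m and angle between the y axis of each of blank1, blank2, blank3, blank4 and the y axis of station, either way round below 0.15 rad and x of blank2 in the frame of station between -0.098 and 0.106 m and y of blank2 in the frame of station between -0.03 and 0.03 m and z of blank2 in the frame of station between 0.066 and 0.076 m and x of blank3 in the frame of station between -0.098 and 0.106 m and y of blank3 in the frame of station between -0.03 and 0.03 m and z of blank3 in the frame of station between 0.066 and 0.076 m and x of blank4 in the frame of station between -0.098 and 0.106 m and y of blank4 in the frame of station between -0.03 and 0.03 m and z of blank4 in the frame of station between 0.066 and 0.076 m), for 0.2 s.
2. the turnbuckle has drawn both jaws onto the ends of every blank (x of blank1 in the frame of station between -0.098 and 0.106 m and y of blank1 in the frame of station between -0.03 and 0.03 m and z of blank1 in the frame of station between 0.066 and 0.076 m and angle between the y axis of each of blank1, blank2, blank3, blank4 and the y axis of station, either way round below 0.15 rad and x of blank2 in the frame of station between -0.098 and 0.106 m and y of blank2 in the frame of station between -0.03 and 0.03 m and z of blank2 in the frame of station between 0.066 and 0.076 m and x of blank3 in the frame of station between -0.098 and 0.106 m and y of blank3 in the frame of station between -0.03 and 0.03 m and z of blank3 in the frame of station between 0.066 and 0.076 m and x of blank4 in the frame of station between -0.098 and 0.106 m and y of blank4 in the frame of station between -0.03 and 0.03 m and z of blank4 in the frame of station between 0.066 and 0.076 m and contact force between each of blank1, blank2, blank3, blank4 and jaw_left above 2 N and contact force between each of blank1, blank2, blank3, blank4 and jaw_right above 2 N), for 0.2 s.
3. the damper lever is fully open (value of joint lever above 1.45 rad), for 0.2 s.
At the end, for the whole second after the job is handed in: The offcut lies in the scrap box; every blank present lies flat on the bed (centre 66 to 76 mm above the table, within 30 mm of the bed's centre line, square to the jaws within 0.15 rad) and is pressed by each jaw with more than 2 N; the damper lever is within 0.12 rad of fully open (all of step 2 and x of offcut in the frame of scrap_box between -0.066 and 0.066 m and y of offcut in the frame of scrap_box between -0.066 and 0.066 m and z of offcut in the frame of scrap_box below 0.055 m and value of joint lever above 1.45 rad and linear speed of offcut below 0.02 m/s); the robot touches nothing.
It fails at once if a bystander (glue bottle, tape roll, sanding block) is pushed more than 40 mm (distance of any of glue, tape, sanding_block from where it was at the start of the episode above 0.04 m).
Of blank1, blank2, blank3, blank4 only 2 to 4 are there at a start; the rules pass over those that are not, and their reading is None.
At some moment in a run one of offcut, blank1, blank2, blank3, blank4 may be knocked a few centimetres aside while the robot is not near it.
Once in a run the grip may slacken for a moment while it holds something.
It also fails if it takes over 210 s, if anything falls off the work surface, if the arm or the gripper's body presses on something with over 40 N, if the wrist force passes 120 N, or if a joint passes its speed limit or range.

## Robot

A 6-joint arm with a two-finger parallel gripper is mounted at the origin on the work surface. World frame = base frame: x ahead of the robot, y to its left, z up, the work surface at z = 0. Lengths are in mm, angles in rad, forces in N, time in s.
With the tool pointing down it reaches from about 300 to 950 mm from the base axis. Payload 3.1 kg.
Tool frame: the origin (TCP) lies midway between the tips of the shut fingers; the grasp point (between the pads) lies 19 mm behind it; z points along the fingers, y is the line along which they close (so a half turn about z gives the same grasp; the last joint's range is limited). The gripper opens to 85 mm and grips with 20 to 120 N. Pads are 22 mm wide; open, the fingers measure 114 mm over their backs; the gripper's body (76 mm by 85 mm) begins 54 mm behind the grasp point. The pads swing forward as they close: fully open they stand 13 mm farther back than shut.
Start: joints at [-1.388, 0.308, 1.634, -0, 1.2, -0.07], TCP at [156.295, -605.148, 231.272] pointing down, gripper open.
Joint ranges: [-3.06, 3.06], [-0.79, 1.96], [0.05, 2.63], [-1.19, 4.34], [0.05, 2.64], [-2.94, 2.94]. Speed limits (rad/s): [2.79, 2.79, 3.14, 3.14, 3.14, 3.14].

## Interface

Orientations are given as a unit quaternion [x, y, z, w].
In Python, from station import sensors, snapshot, ticket, find_in, masks_of gives the robot as it stands. The module is installed in compiled form; this text tells all that it offers.
- The arm moves only by the shell command python3 -m creep 'ROWS' [FORCE]. ROWS is JSON, a list that holds one entry, the list of rows, each a list of 5 numbers: the shift along the tool's x, y, z in units of 40 mm (1.0 is 40 mm), then the turn about the tool's z in units of 6 degrees (1.0 is 6 degrees), then the finger opening in mm, from 0 to 85.4. A call has 1 to 5 rows; each row is the pose to reach, as a shift and turn from the pose commanded when the call began, along the tool's axes at that moment; what a row does not reach only later rows make up. A row lasts 1/12 s, in which the tool goes at most 41.7 mm and 7.16 degrees, less where a joint would pass 70% of its speed; a pose out of reach is approached as far as the arm can. A call with a gripper value outside its range is refused whole. The fingers move at their own pace and stop on an object; FORCE is the grip in N (left out, the last holds). Time passes only in rows, so rows that repeat a pose let the fingers close. It gives the time, the measured TCP pose, the force, the opening and the grip force at its end, in the units of the state.
- sensors.read_state(): the state, without advancing time (a new reading comes with each control period).
- snapshot(name): name is "scene" or "side" or "wrist"; returns a dict with "frame" (400x640x3 uint8, blue, green, red), "K" (3x3 intrinsics, pixels), "R" (3x3) and "t" (3): a world point X has camera coordinates R X + t. Camera axes: x right, y down, z forward; pixel columns grow to the right and rows downward; lengths in mm; the calibration is good to about 2 mm. A picture is of the moment at which its call begins. There is no depth.
- ticket.close_job(): hands the job in; it is judged then, once.
Trained networks look in a picture, given as the dict that the camera call returned (one of the last four; its "shot" number tells which), for a name from the list of things; names that differ only in an ending like _2 or _b are one class to them, and where a whole thing is asked for, a point or a joint stands for the part that bears it (a point fixed in the world has none). Each returns a list of dicts, best first, with "p" (0 to 1); they miss things now and then, are a little off and sometimes report something else, mostly with a low value. They report only what shows in the picture. A call takes as long as a camera call. They do not tell look-alikes from the thing itself.
- find_in(query, picture): "rect" ([left, top, right, bottom] in pixels, round what is visible of it).
- masks_of(query, picture): "mask" (400x640 bool, what is visible of it) and "rect" ([left, top, right, bottom] in pixels, round what is visible of it).
The state is a dict: "t": time; "q": joint angles; "joint_velocities": joint speeds; "joint_efforts": joint torques, N m; "position": TCP position; "tool_rot": TCP orientation; "ft_force": force on the tool from outside, world axes, zero at the start; "ft_torque": the same for the moment, N m; "finger_gap": opening from 0.0 (shut) to 1.0 (fully open); "finger_force": force on a finger pad.
Only numpy, scipy, OpenCV 4.12 (cv2) and the standard library are available. Lean on these libraries where they do the work, as an engineer would, in place of code of your own. Each camera call takes 0.05 s, during which the arm holds its last target. There are 200 camera calls.

## Working session

There is one attempt and no reset: what is moved stays moved. The work goes in short steps, Python scripts to look and compute and a shell command to move; the robot and the scene stay as the last step left them, time stands still between calls to the robot, and variables do not carry over. Pictures are saved under pics/ and viewed, at most 16 in all, crops included, and the job is handed in when it is done.

```bash
mkdir -p pics; ls; cat > h.py <<'E'
import numpy as np, cv2
from station import sensors, snapshot, ticket, find_in, masks_of
from scipy.spatial.transform import Rotation as Rn
def px2w(s,u,v,z):
    K,R,t=[np.array(s[k],float) for k in("K","R","t")]
    d=R.T@np.linalg.inv(K)@np.array([u,v,1.]); c=-R.T@t
    return c+d*(z-c[2])/d[2]
def w2px(s,X):
    K,R,t=[np.array(s[k],float) for k in("K","R","t")]
    p=K@(R@np.asarray(X,float)+t); return p[:2]/p[2]
def st():
    s=sensors.read_state(); R=Rn.from_quat(s["tool_rot"]).as_matrix()
    return s,np.array(s["position"]),R
def to(x,y,z=None,yaw=None):
    "units for row: target world TCP; yaw=world angle of tool y axis (mod pi)"
    s,p,R=st(); z=p[2] if z is None else z
    d=R.T@(np.array([x,y,z])-p)/40
    a=0
    if yaw is not None:
        cur=np.arctan2(R[1,1],R[0,1]); a=(yaw-cur+np.pi/2)%np.pi-np.pi/2
        a=-a  # tool z down
    print("to",np.round([x,y,z]),"units",np.round(d,2),"turn6",round(np.degrees(a)/6,2),"q6",round(s["q"][5],2))
E
python3 - <<'E'
from h import *
s,p,R=st(); print(p,R.round(2).tolist(),s["finger_gap"],s["t"])
for n in("scene","side"):
    im=snapshot(n); cv2.imwrite(f"pics/{n}0.png",im["frame"])
    print(n,(-np.array(im["R"]).T@im["t"]).round())
    for q in("station","jaw_left","jaw_right","blank1","offcut","rack","scrap_box","lever","sleeve","glue","tape","sanding_block"):
        print(q,[(np.round(d["rect"]).tolist(),round(d["p"],2)) for d in find_in(q,im)[:6]])
E
```

```text
pics
[ 156.13012887 -604.31936388  230.03253177] [[0.97, 0.25, -0.0], [0.25, -0.97, 0.0], [0.0, -0.0, -1.0]] 0.9978819123943748 0.0
scene [ 924. -549.  701.]
station [([178.0, 152.0, 401.0, 400.0], 0.88)]
jaw_left [([286.0, 152.0, 392.0, 206.0], 0.82), ([368.0, 154.0, 382.0, 180.0], 0.48)]
jaw_right [([242.0, 189.0, 358.0, 252.0], 0.94), ([368.0, 154.0, 380.0, 182.0], 0.3)]
blank1 [([304.0, 142.0, 318.0, 160.0], 0.75), ([366.0, 155.0, 381.0, 180.0], 0.55)]
offcut [([363.0, 293.0, 407.0, 331.0], 0.85), ([410.0, 209.0, 434.0, 230.0], 0.75), ([328.0, 205.0, 350.0, 225.0], 0.71)]
rack [([300.0, 142.0, 392.0, 187.0], 0.67)]
scrap_box [([120.0, 241.0, 212.0, 318.0], 0.97)]
lever [([244.0, 243.0, 299.0, 264.0], 0.63), ([241.0, 187.0, 358.0, 253.0], 0.49)]
sleeve [([260.0, 162.0, 295.0, 200.0], 0.58)]
glue [([399.0, 144.0, 426.0, 199.0], 0.97)]
tape [([379.0, 238.0, 425.0, 281.0], 0.8)]
sanding_block [([281.0, 322.0, 344.0, 377.0], 0.81)]
side [ 16. 746. 666.]
station [([227.0, 118.0, 460.0, 312.0], 0.57)]
jaw_left [([240.0, 208.0, 356.0, 276.0], 0.69)]
jaw_right [([226.0, 113.0, 459.0, 312.0], 0.73), ([290.0, 179.0, 395.0, 231.0], 0.55), ([180.0, 199.0, 212.0, 278.0], 0.33)]
blank1 [([200.0, 276.0, 241.0, 317.0], 0.85), ([229.0, 287.0, 265.0, 331.0], 0.75), ([316.0, 154.0, 359.0, 183.0], 0.74), ([296.0, 313.0, 332.0, 361.0], 0.7)]
offcut [([202.0, 226.0, 227.0, 242.0], 0.79), ([287.0, 202.0, 312.0, 223.0], 0.66), ([272.0, 174.0, 294.0, 191.0], 0.5)]
rack [([183.0, 273.0, 348.0, 378.0], 0.57)]
scrap_box [([425.0, 180.0, 482.0, 230.0], 0.86), ([318.0, 156.0, 356.0, 185.0], 0.24)]
lever [([342.0, 164.0, 386.0, 182.0], 0.59), ([236.0, 195.0, 272.0, 217.0], 0.29)]
sleeve [([346.0, 216.0, 389.0, 258.0], 0.69)]
glue [([177.0, 203.0, 212.0, 274.0], 0.72)]
tape [([235.0, 196.0, 269.0, 219.0], 0.55)]
sanding_block [([319.0, 155.0, 356.0, 183.0], 0.73)]
```

```bash
python3 -c "
import cv2
for n,(a,b,c,d) in dict(scene=(120,130,440,400),side=(170,110,490,390)).items():
    i=cv2.imread(f'pics/{n}0.png')[b:d,a:c]; cv2.imwrite(f'pics/{n}0c.png',cv2.resize(i,None,fx=2.1,fy=2.1,interpolation=3))"
```

```text
(no output)
```

View pics/scene0c.png

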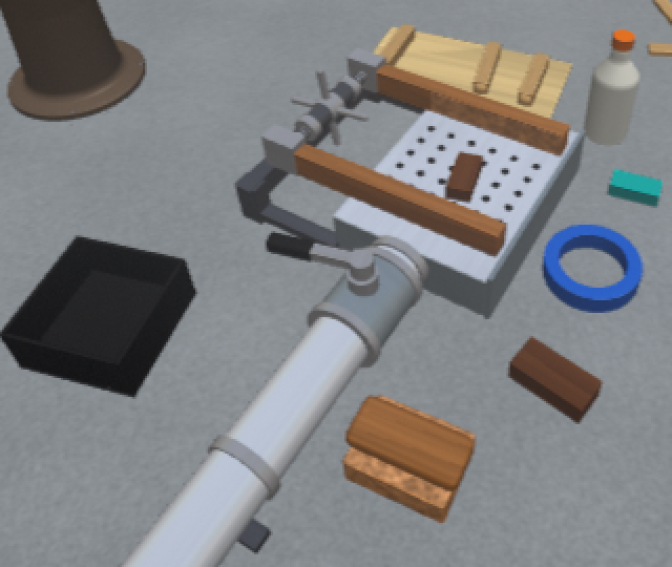

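View pics/side0c.png

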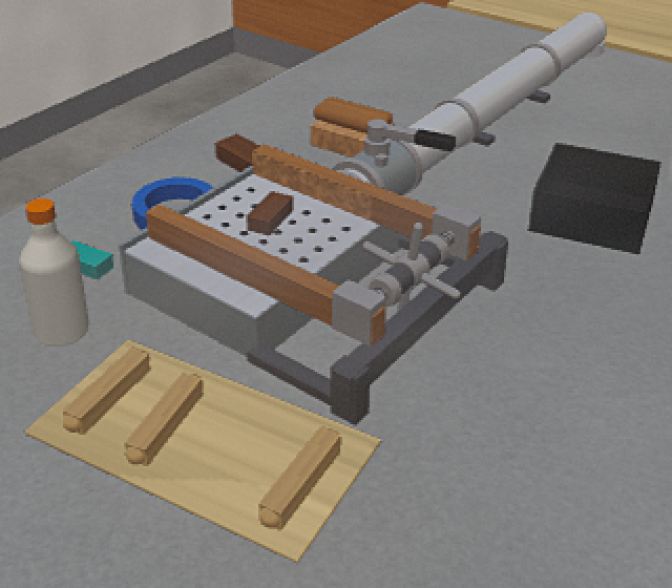

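Three blanks are on the board: side pixels (220,296), (247,309) and (314,337). The offcut candidates in the scene picture are the dark one on the bed (339,215), a larger dark block on the table (385,312) and a turquoise one (422,219). I take the one on the bed because it is the smaller of the dark two. Next is a fit of the bench pose.

```bash
cat > fit.py <<'E'
from h import *
from scipy.optimize import least_squares
sc=snapshot("scene"); sd=snapshot("side")
S=lambda u,v:(u/2.1+120,v/2.1+130); D=lambda u,v:(u/2.1+170,v/2.1+110)
obs=[(sc,S(488,283),(105,-135,64)),(sc,S(583,132),(105,135,64)),(sc,S(335,212),(-90,-135,60)),
 (sd,D(125,247),(105,135,64)),(sd,D(258,318),(-90,135,60)),(sc,S(503,228),(100,-91,98)),(sc,S(568,128),(100,91,98)),
 (sd,D(149,208),(100,91,98)),(sd,D(254,148),(100,-91,98))]
def W(p,X): c,s=np.cos(p[2]),np.sin(p[2]); return np.array([p[0]+c*X[0]-s*X[1],p[1]+s*X[0]+c*X[1],X[2]])
f=lambda p:np.concatenate([w2px(o[0],W(p,o[2]))-o[1] for o in obs])
r=least_squares(f,[550,0,0],loss="soft_l1",x_scale=[10,10,.1]); print("station",r.x.round(3)); print(r.fun.reshape(-1,2).round(1).tolist())
p=r.x
def loc(w): c,s=np.cos(p[2]),np.sin(p[2]); d=w[:2]-p[:2]; return np.array([c*d[0]+s*d[1],-s*d[0]+c*d[1]])
# masks -> minimum-area rect on plane at object mid height
for q,z,c in(("blank1",17,sd),("offcut",70,sd),("offcut",70,sc)):
    for d in masks_of(q,c)[:5]:
        m=np.argwhere(d["mask"])[:,::-1]
        w=np.array([px2w(c,u,v,z)[:2] for u,v in m],np.float32)
        (cx,cy),(a,b),an=cv2.minAreaRect(w)
        print(q,d["p"],len(m),"ctr",round(cx),round(cy),"size",round(a),round(b),"an",round(an),"rect",d["rect"])
for q,c,z in(("scrap_box",sc,30),("rack",sd,3),("sleeve",sc,85),("sleeve",sd,85)):
    for d in masks_of(q,c)[:1]:
        m=np.argwhere(d["mask"])[:,::-1]; w=np.array([px2w(c,u,v,z)[:2] for u,v in m],np.float32)
        print(q,cv2.minAreaRect(w), "mean",w.mean(0))
print("sleeve ax",W(p,(-185,0,85)))
E
python3 fit.py
```

```text
station [6.30088e+02 4.27710e+01 8.00000e-03]
[[-0.2, -0.6], [-1.8, -0.5], [-1.6, 2.9], [-2.8, 1.0], [-2.3, -0.0], [-0.1, 1.0], [-0.9, 0.7], [-0.5, -0.1], [-0.2, -0.9]]
blank1 0.85 730 ctr 545 300 size 36 125 an 13 rect [231.7, 289.3, 267.4, 330.8]
blank1 0.71 753 ctr 618 308 size 41 125 an 10 rect [200.0, 279.2, 242.7, 317.9]
blank1 0.59 809 ctr 398 280 size 31 124 an 8 rect [292.3, 310.8, 331.7, 363.4]
blank1 0.24 2338 ctr 639 52 size 90 380 an 89 rect [240.7, 207.9, 353.3, 276.5]
offcut 0.77 265 ctr 644 24 size 39 84 an 17 rect [288.7, 204.0, 311.4, 222.7]
offcut 0.76 214 ctr 774 -57 size 47 81 an 41 rect [271.4, 176.0, 292.6, 189.8]
offcut 0.52 268 ctr 735 213 size 40 81 an 55 rect [201.2, 225.7, 227.7, 243.4]
offcut 0.97 1007 ctr 838 -166 size 53 84 an 80 rect [362.4, 290.5, 407.0, 332.8]
offcut 0.67 281 ctr 824 108 size 54 45 an 8 rect [407.3, 209.5, 435.7, 230.1]
offcut 0.61 287 ctr 644 30 size 34 78 an 13 rect [330.9, 205.4, 349.5, 225.0]
scrap_box ((380.0902404785156, -296.7120361328125), (176.56448364257812, 170.84378051757812), 13.519159317016602) mean [ 383.68326 -302.93622]
rack ((512.3887939453125, 288.3780517578125), (306.8675231933594, 161.46510314941406), 8.495540618896484) mean [493.3898 292.8389]
sleeve ((440.42181396484375, 49.787864685058594), (102.23779296875, 134.6044464111328), 7.235954761505127) mean [441.05643   48.376366]
sleeve ((449.8846740722656, 31.488998413085938), (88.12034606933594, 142.8264923095703), 40.61090087890625) mean [443.38696   36.493637]
sleeve ax [445.09324716  41.3638471   85.        ]
```

```bash
python3 -m creep '[[[0.8,-0.62,-0.5,0,85],[1.6,-1.24,-0.5,0,85],[2.4,-1.86,-0.5,0,85],[3.2,-2.48,-0.5,0,85],[4,-3.1,-0.5,0,85]]]' | tail -c 600; python3 -m creep '[[[0.8,-0.62,0,0,85],[1.6,-1.24,0,0,85],[2.4,-1.86,0,0,85],[3.2,-2.48,0,0,85],[4,-3.1,0,0,85]]]' >/dev/null; python3 -m creep '[[[0.8,-0.62,0,-1,85],[1.6,-1.24,0,-2,85],[2.4,-1.86,0,-3,85],[3.2,-2.48,0,-4,85],[4,-3.1,0,-5,85]]]' | tail -c 600
python3 - <<'E'
from h import *
s,p,R=st(); print(p,R.round(2).tolist(),s["t"])
to(644,27,240,np.radians(13))
E
```

```text
t: 2.17
position: [281.0, -443.6, 251.5]
tool_rot: [0.992, 0.126, 0.0, 0.0]
ft_force: [1.0, -0.4, 1.3]
finger_gap: 0.998
finger_force: 0.0
t: 3.0
position: [529.0, -123.1, 251.6]
tool_rot: [0.925, 0.381, 0.0, 0.0]
ft_force: [0.1, -0.2, 0.6]
finger_gap: 1.0
finger_force: 0.0
[ 529.00996993 -123.07763585  251.62104636] [[0.71, 0.7, 0.0], [0.7, -0.71, -0.0], [0.0, 0.0, -1.0]] 3.0
to [644  27 240] units [ 4.68 -0.64  0.29] turn6 -9.7 q6 0.48
```

```bash
python3 -m creep '[[[1,-0.15,0.1,-1,85],[2,-0.3,0.2,-2,85],[3,-0.45,0.3,-3,85],[4,-0.6,0.3,-4,85],[4.7,-0.65,0.3,-5,85]]]' >/dev/null;  python3 -m creep '[[[0,0,0,-1,85],[0,0,0,-2,85],[0,0,0,-3,85],[0,0,0,-4,85],[0,0,0,-4.7,85]]]' | tail -c 600
python3 - <<'E'
from h import *
s,p,R=st(); print(p,R.round(2).tolist(),s["t"],s["q"])
im=snapshot("wrist"); cv2.imwrite("pics/w1.png",im["frame"])
print((-np.array(im["R"]).T@im["t"]).round(), np.round(im["R"],2).tolist())
for q,z in(("offcut",80),("jaw_left",98),("jaw_right",98)):
    for d in masks_of(q,im)[:3]:
        m=np.argwhere(d["mask"])[:,::-1]; w=np.array([px2w(im,u,v,z)[:2] for u,v in m],np.float32)
        print(q,round(d["p"],2),d["rect"],np.round(cv2.minAreaRect(w)[0]),np.round(cv2.minAreaRect(w)[1]),cv2.minAreaRect(w)[2])
E
```

```text
t: 3.83
position: [643.9, 25.6, 239.1]
tool_rot: [0.623, 0.782, -0.0, -0.0]
ft_force: [0.5, -0.1, -0.3]
finger_gap: 0.996
finger_force: 0.0
[643.93186325  25.62530307 239.09245405] [[-0.22, 0.97, -0.0], [0.97, 0.22, -0.0], [0.0, -0.0, -1.0]] 3.8333 [-2.77724618e-02  3.38479924e-01  1.57745417e+00 -1.10663928e-05
  1.22591206e+00 -2.54278983e-01]
[628.  94. 381.] [[0.97, 0.23, 0.0], [0.22, -0.94, 0.28], [0.06, -0.27, -0.96]]
offcut 0.86 [462.8, 65.5, 527.7, 100.0] [781. 156.] [58. 26.] 8.204573631286621
offcut 0.77 [388.2, 286.3, 429.4, 328.8] [771. -95.] [30. 64.] 39.48588180541992
offcut 0.69 [307.0, 148.8, 333.5, 211.0] [644.  30.] [29. 64.] 12.386368751525879
jaw_left 0.67 [72.5, 0.0, 442.0, 106.6] [571. 131.] [313.  49.] 5.301803112030029
jaw_right 0.83 [70.8, 179.9, 381.4, 281.2] [570. -32.] [314.  59.] 1.494233250617981
```

View pics/w1.png

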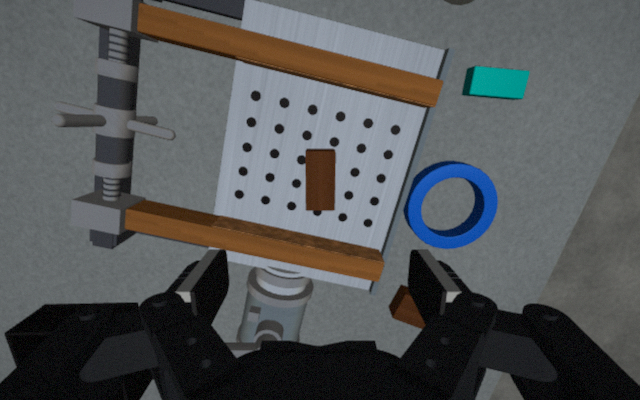

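The wrist picture shows the offcut at pixel (320,180) on the bed, about 29 x 64 mm. The larger dark block (408,307) and the turquoise one (495,82) lie off the bed, so the choice holds. I'll grasp it now.

```bash
python3 -m creep '[[[0.1,0,1,0,65],[0.1,0,2,0,65],[0.1,0,3,0,65],[0.1,0,3.9,0,65],[0.1,0,4.4,0,65]]]' 40 >/dev/null; python3 -m creep '[[[0,0,0,0,65],[0,0,0,0,15],[0,0,0,0,15],[0,0,0,0,15],[0,0,0,0,15]]]' | tail -c 200;  python3 -m creep '[[[0,0,0,0,15],[0,0,0,0,15],[0,0,-0.5,0,15],[0,0,-1.3,0,15],[0,0,-2.2,0,15]]]'
python3 -m creep '[[[0,0,-1,0,15],[0,0,-1.8,0,15],[0,0,-1.8,0,15],[0,0,-1.8,0,15]]]'
python3 - <<'E'
from h import *
im=snapshot("scene"); cv2.imwrite("pics/s2.png",im["frame"])
for z in (60,0):
  for d in masks_of("scrap_box",im)[:1]:
    m=d["mask"].astype(np.uint8); c=max(cv2.findContours(m,0,2)[0],key=cv2.contourArea)
    a=cv2.approxPolyDP(cv2.convexHull(c),5,True)[:,0]
    print(z,[(q.tolist(),px2w(im,*q,z)[:2].round().tolist()) for q in a])
to(380,-300,200)
E
```

```text
t: 4.87
position: [645.7, 29.2, 66.6]
tool_rot: [0.625, 0.781, 0.002, 0.002]
ft_force: [-0.4, 0.4, -0.5]
finger_gap: 0.343
finger_force: 40.7
t: 5.28
position: [640.8, 29.3, 150.2]
tool_rot: [0.625, 0.781, -0.002, -0.002]
ft_force: [1.0, -0.6, -0.2]
finger_gap: 0.34
finger_force: 40.7
t: 5.62
position: [645.1, 29.3, 227.5]
tool_rot: [0.625, 0.781, 0.002, 0.003]
ft_force: [-0.8, -0.1, -1.0]
finger_gap: 0.34
finger_force: 40.8
60 [([155, 243], [305.0, -256.0]), ([205, 253], [429.0, -222.0]), ([211, 265], [464.0, -241.0]), ([182, 318], [502.0, -366.0]), ([131, 305], [391.0, -395.0]), ([119, 290], [340.0, -383.0])]
0 [([155, 243], [246.0, -228.0]), ([205, 253], [382.0, -191.0]), ([211, 265], [421.0, -212.0]), ([182, 318], [463.0, -349.0]), ([131, 305], [341.0, -381.0]), ([119, 290], [285.0, -368.0])]
to [ 380 -300  200] units [-6.6  -8.18  0.56] turn6 0.0 q6 -0.24
```

```bash
python3 -m creep '[[[-0.62,-0.75,0,0,15],[-1.24,-1.5,0,0,15],[-1.86,-2.25,0,0,15],[-2.48,-3,0,0,15],[-3.1,-3.75,0,0,15]]]' 60 >/dev/null; python3 -m creep '[[[-0.62,-0.75,0,0,15],[-1.24,-1.5,0,0,15],[-1.86,-2.25,0,0,15],[-2.48,-3,0,0,15],[-3.1,-3.75,0,0,15]]]' >/dev/null
python3 -m creep '[[[-0.47,-0.59,0,0,15],[-0.47,-0.59,1,0,15],[-0.47,-0.59,2,0,15],[-0.47,-0.59,3,0,15],[-0.47,-0.59,3,0,15]]]'
python3 - <<'E'
from h import *
to(384,-302,45)
E
```

```text
t: 7.02
position: [378.3, -295.7, 93.5]
tool_rot: [0.625, 0.78, 0.001, -0.011]
ft_force: [-2.2, 2.7, -0.7]
finger_gap: 0.334
finger_force: 65.1
to [ 384 -302   45] units [-0.21  0.12  1.21] turn6 0.0 q6 -0.97
```

```bash
python3 -m creep '[[[-0.2,0.1,0.6,0,15],[-0.2,0.1,1.2,0,15],[-0.2,0.1,1.2,0,15],[-0.2,0.1,1.2,0,50],[-0.2,0.1,1.2,0,50]]]' ; python3 -m creep '[[[0,0,0,0,50],[0,0,-1,0,50],[0,0,-2,0,50],[0,0,-3,0,50],[0,0,-4,0,50]]]'
python3 - <<'E'
from h import *
to(500,240,290,np.radians(10))
im=snapshot("scene"); cv2.imwrite("pics/s3.png",im["frame"][120:400,100:440])
print([(d["rect"],d["p"]) for d in find_in("offcut",im)])
E
```

```text
t: 7.43
position: [392.1, -309.3, 56.6]
tool_rot: [0.625, 0.781, -0.0, 0.0]
ft_force: [0.4, -0.2, 0.2]
finger_gap: 0.588
finger_force: 0.0
t: 7.85
position: [391.7, -309.0, 218.8]
tool_rot: [0.625, 0.781, -0.0, 0.001]
ft_force: [0.7, -1.2, 0.5]
finger_gap: 0.591
finger_force: 0.0
to [500 240 290] units [12.79  5.66 -1.8 ] turn6 0.45 q6 -0.98
[([410.2, 209.8, 433.6, 230.3], 0.64), ([361.6, 293.9, 407.9, 329.7], 0.62), ([298.0, 145.0, 390.5, 189.4], 0.59)]
```

View pics/s3.png

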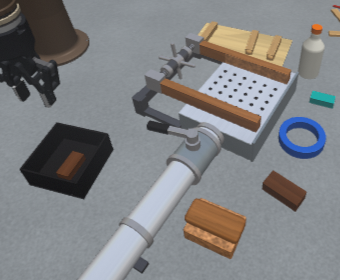

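The offcut lies in the box at pixel (170,285). On to the board.

```bash
python3 -m creep '[[[0.9,0.4,-0.4,0,60],[1.8,0.8,-0.8,0,60],[2.7,1.2,-1.2,0,60],[3.6,1.6,-1.5,0,60],[4.5,2,-1.8,0,60]]]' >/dev/null; python3 -m creep '[[[0.9,0.4,0,0,60],[1.8,0.8,0,0,60],[2.7,1.2,0,0,60],[3.6,1.6,0,0,60],[4.5,2,0,0,60]]]' >/dev/null;  python3 -m creep '[[[0.9,0.4,0,0,60],[1.8,0.8,0,0,60],[2.7,1.2,0,0.4,60],[3.6,1.6,0,0.4,60],[3.8,1.66,0,0.4,60]]]' | head -3; python3 -m creep '[[[0,0,0,0,60]]]' >/dev/null
cat > bl.py <<'E'
from h import *
import sys
def blanks(im,z=28):
    out=[]
    for d in masks_of("blank1",im)[:6]:
        if d["p"]<.3: continue
        m=np.argwhere(d["mask"])[:,::-1]; w=np.array([px2w(im,u,v,z)[:2] for u,v in m],np.float32)
        (cx,cy),(a,b),an=cv2.minAreaRect(w)
        if a>b: a,b,an=b,a,an-90
        if b<150 and a<45 : out.append((round(cx),round(cy),round(an%180 if an%180<90 else an%180-180,1)))
        print(round(d["p"],2),[round(v) for v in d["rect"]],"ctr",round(cx),round(cy),"size",round(a),round(b),"closeaxis",round(an,1))
    return out
E
python3 - <<'E'
from bl import *
s,p,R=st(); print(p,s["q"])
im=snapshot("wrist"); cv2.imwrite("pics/w4.png",im["frame"])
blanks(im)
E
```

```text
t: 9.2
position: [500.2, 244.2, 288.0]
tool_rot: [0.639, 0.769, 0.003, -0.0]
[499.48680674 241.30400054 287.51081231] [3.71277523e-01 1.23524871e-01 1.74171370e+00 4.80180156e-04
 1.27503822e+00 1.87343078e-01]
0.9 [235, 70, 257, 166] ctr 399 283 size 25 116 closeaxis 7.4
0.73 [349, 79, 374, 170] ctr 544 304 size 27 115 closeaxis 14.4
0.73 [399, 83, 433, 177] ctr 613 311 size 29 115 closeaxis 8.3
```

View pics/w4.png

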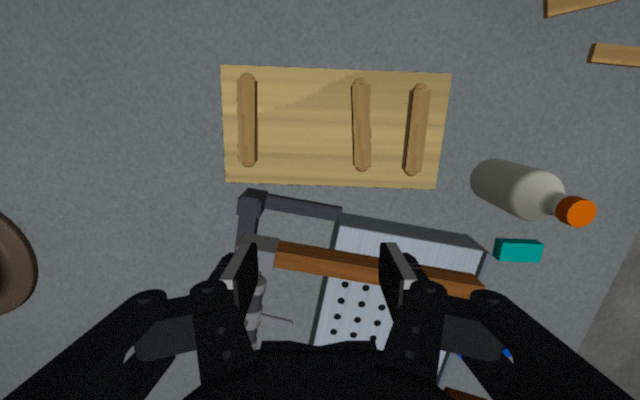

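```bash
python3 - <<'E'
from bl import *
to(613,310,120,np.radians(8.5))
im=snapshot("scene")
d=find_in("glue",im)[0]["rect"]; print("glue",px2w(im,(d[0]+d[2])/2,d[3]-6,0))
E
```

```text
to [613 310 120] units [1.26 3.12 4.18] turn6 0.31 q6 0.19
glue [753.53126692 272.37869183   0.        ]
```

```bash
python3 -m creep '[[[0.4,0.9,0.2,0.3,60],[0.8,1.8,0.4,0.3,60],[1.2,2.7,0.7,0.3,60],[1.26,3.12,1.6,0.3,60],[1.26,3.12,2.6,0.3,60]]]' 40 >/dev/null;  python3 -m creep '[[[0,0,1,0,60],[0,0,1.6,0,60],[0,0,1.6,0,60]]]'
python3 - <<'E'
from bl import *
to(613,310,11,np.radians(8.5))
im=snapshot("wrist");  cv2.imwrite("pics/w5.png",im["frame"]); blanks(im)
E
```

```text
t: 10.15
position: [608.4, 306.0, 110.8]
tool_rot: [0.654, 0.757, -0.007, -0.003]
ft_force: [-1.8, -1.0, -0.6]
finger_gap: 0.703
finger_force: 0.0
to [613 310  11] units [0.09 0.16 2.49] turn6 -0.03 q6 0.26
0.91 [15, 118, 92, 261] ctr 407 285 size 39 115 closeaxis 7.9
0.71 [213, 119, 267, 261] ctr 547 307 size 27 113 closeaxis 14.3
0.7 [320, 122, 346, 269] ctr 617 313 size 22 115 closeaxis 9.0
```

View pics/w5.png

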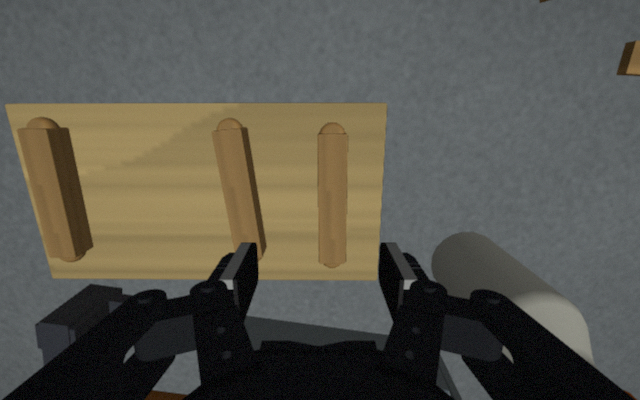

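```bash
python3 -m creep '[[[0,0.08,0.9,0,60],[0,0.08,1.8,0,60],[0,0.08,2.65,0,60],[0,0.08,2.7,0,60],[0,0.08,2.7,0,10]]]' 40 >/dev/null;  python3 -m creep '[[[0,0,0,0,10],[0,0,0,0,10],[0,0,0,0,10],[0,0,0,0,10]]]'; python3 -m creep '[[[0,0,-0.8,0,10],[0,0,-1.8,0,10],[0,0,-2.8,0,10],[0,0,-3.8,0,10],[0,0,-3.8,0,10]]]'
python3 - <<'E'
from bl import *
to(680,43,180,np.radians(0.5))
im=snapshot("wrist"); blanks(im,z=170);
E
```

```text
t: 11.0
position: [620.3, 312.5, 15.7]
tool_rot: [0.653, 0.757, 0.004, 0.002]
ft_force: [-0.8, -0.5, 6.8]
finger_gap: 0.242
finger_force: 40.8
t: 11.42
position: [623.6, 314.2, 176.4]
tool_rot: [0.653, 0.757, 0.01, 0.005]
ft_force: [2.4, 0.6, 1.3]
finger_gap: 0.246
finger_force: 39.9
to [680  43 180] units [-6.91  0.39 -0.12] turn6 1.33 q6 0.26
0.86 [213, 124, 256, 238] ctr 578 343 size 14 58 closeaxis 14.2
0.79 [293, 138, 345, 347] ctr 624 313 size 26 118 closeaxis 8.9
0.78 [53, 120, 111, 241] ctr 505 333 size 19 59 closeaxis 7.4
```

```bash
python3 -m creep '[[[-0.9,0,-0.2,0.3,10],[-1.8,0.1,-0.4,0.6,10],[-2.8,0.15,-0.4,0.9,10],[-3.7,0.2,-0.4,1.1,10],[-4.6,0.26,-0.4,1.3,10]]]' 60 >/dev/null;  python3 -m creep '[[[-0.9,0,0,0,10],[-1.8,0,0,0,10],[-2.1,0,0,0,10],[-2.1,0,0,0,10]]]'; python3 -m creep '[[[0,0,0,0,10],[0,0,0,0,10],[0,0,0,0,10],[0,0,0,0,10]]]'
python3 - <<'E'
from bl import *
to(680,43,66,np.radians(0.5))
s,p,R=st(); print(p)
im=snapshot("wrist");  cv2.imwrite("pics/w6.png",im["frame"]); blanks(im,z=p[2]+16)
for q in("jaw_left","jaw_right"):
    for d in masks_of(q,im)[:1]:
        m=np.argwhere(d["mask"])[:,::-1]; w=np.array([px2w(im,u,v,98)[:2] for u,v in m]); print(q,d["p"],d["rect"])
        for lo in range(560,740,40):
            k=w[(w[:,0]>lo)&(w[:,0]<lo+10)]
            if len(k): print(lo+5,k[:,1].min().round(),k[:,1].max().round())
        print("xmax",w[:,0].max())
E
```

```text
t: 12.27
position: [654.0, 43.1, 177.2]
tool_rot: [0.704, 0.71, -0.001, -0.001]
ft_force: [0.5, -0.3, 0.2]
finger_gap: 0.234
finger_force: 64.5
t: 12.6
position: [654.9, 48.5, 178.6]
tool_rot: [0.702, 0.712, 0.0, -0.0]
ft_force: [-0.3, 0.6, -0.2]
finger_gap: 0.237
finger_force: 64.5
to [680  43  66] units [-0.15  0.63  2.82] turn6 0.05 q6 -0.01
[654.93213954  48.46198989 178.61611335]
0.67 [292, 142, 345, 349] ctr 655 57 size 22 100 closeaxis 1.1
jaw_left 0.79 [1.9, 60.2, 427.7, 142.7]
565 121.0 145.0
605 121.0 145.0
645 122.0 145.0
685 122.0 145.0
725 122.0 144.0
xmax 728.3461248849621
jaw_right 0.94 [29.3, 268.0, 394.0, 330.6]
565 -17.0 -16.0
605 -16.0 -16.0
685 -57.0 -53.0
xmax 718.5209129011226
```

View pics/w6.png

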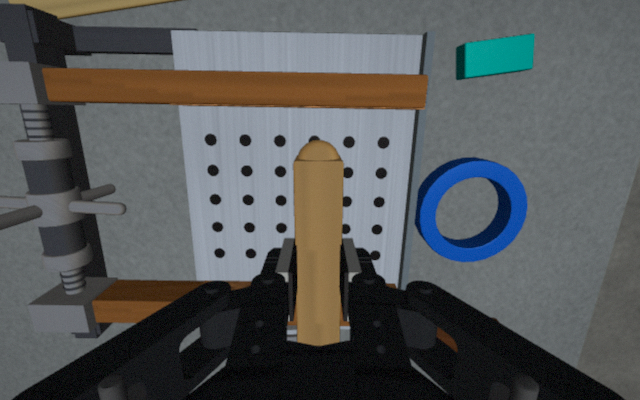

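The blank is centred in the grip, vertical in the picture at columns 295–343. The left jaw's inner edge lies at y≈121.5, which gives a bench centre of about (629,42). Lowering it.

```bash
python3 -m creep '[[[-0.15,0.63,0,0,10],[-0.15,0.63,0.9,0,10],[-0.15,0.63,1.8,0,10],[-0.15,0.63,2.5,0,10],[-0.15,0.63,2.5,0,10]]]' >/dev/null; python3 -m creep '[[[0,0,0,0,10],[0,0,0.1,0,10],[0,0,0.2,0,10],[0,0,0.2,0,10]]]'; python3 -c "
from h import *
to(680,43,66,np.radians(.5))"
```

```text
t: 13.55
position: [681.6, 41.0, 72.5]
tool_rot: [0.703, 0.711, 0.001, 0.001]
ft_force: [0.8, 0.3, -1.5]
finger_gap: 0.234
finger_force: 64.5
to [680  43  66] units [ 0.05 -0.04  0.16] turn6 0.03 q6 -0.02
```

```bash
python3 -m creep '[[[0.05,0,0.05,0,10],[0.05,0,0.05,0,10],[0.05,0,0.05,0,10]]]'|sed -n '2p;4p'; python3 -m creep '[[[0,0,0.05,0,10],[0,0,0.05,0,10],[0,0,0.05,0,10]]]'|sed -n '2p;4p'
```

```text
position: [681.0, 43.3, 69.9]
ft_force: [0.4, 1.7, 0.8]
position: [681.1, 43.3, 69.8]
ft_force: [-3.9, 0.4, 9.2]
```

```bash
python3 -m creep '[[[0,0,0,0,45],[0,0,0,0,45],[0,0,-0.1,0,45],[0,0,-0.6,0,45],[0,0,-1.5,0,45]]]' 40 >/dev/null; python3 -m creep '[[[0,0,-1,0,60],[0,0,-1.5,0,60],[0,0,-1.5,0,60]]]'|sed -n '2p;4p'; python3 - <<'E'
from bl import *
to(546,305,130,np.radians(14.3))
im=snapshot("wrist");  cv2.imwrite("pics/w7.png",im["frame"]); blanks(im,z=82)
E
```

```text
position: [685.0, 42.8, 194.6]
ft_force: [0.8, -0.1, 1.3]
to [546 305 130] units [ 6.6  -3.42  1.57] turn6 -2.27 q6 -0.01
0.96 [297, 126, 327, 258] ctr 680 44 size 22 115 closeaxis 1.1
0.47 [380, 145, 486, 247] ctr 787 40 size 89 94 closeaxis 86.6
0.41 [5, 254, 364, 316] ctr 561 -41 size 64 337 closeaxis -88.0
```

View pics/w7.png

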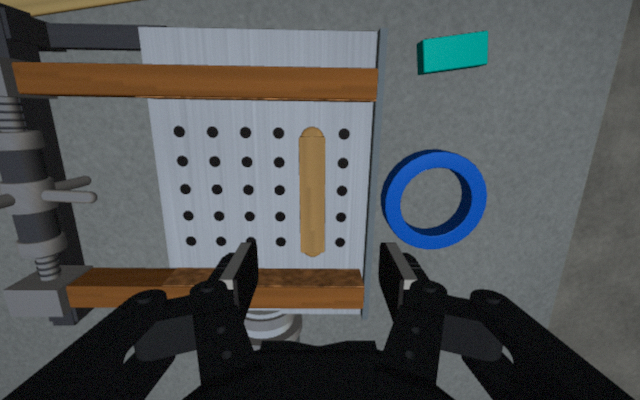

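The first blank lies flat and square at (680,44). Next one.

```bash
python3 -m creep '[[[0.88,-0.45,0,-0.5,60],[1.76,-0.9,0,-1,60],[2.64,-1.36,0,-1.5,60],[3.5,-1.8,0,-2,60],[4.4,-2.28,0,-2.27,60]]]' >/dev/null; python3 -c "
from h import *
to(546,305,130,np.radians(14.3))"
```

```text
to [546 305 130] units [ 2.34 -0.38  1.35] turn6 0.01 q6 0.04
```

```bash
python3 -m creep '[[[1,-0.2,0.3,0,60],[1.9,-0.4,0.6,0,60],[2.38,-0.47,1.3,0,60],[2.38,-0.47,1.3,0,60],[2.38,-0.47,1.3,0,60]]]' >/dev/null;python3 -m creep '[[[0,0,0,0,60],[0,0,0,0,60]]]' >/dev/null; python3 - <<'E'
from bl import *
im=snapshot("wrist");  blanks(im,z=28)
to(546,305,15,np.radians(14.3)); print(st()[1])
E
```

```text
0.68 [303, 126, 329, 259] ctr 544 305 size 23 114 closeaxis 15.4
0.66 [122, 106, 164, 241] ctr 402 285 size 33 115 closeaxis 7.7
to [546 305  15] units [ 0.02 -0.02  3.02] turn6 -0.02 q6 0.19
[546.85238157 304.49757925 135.8815757 ]
```

```bash
python3 -m creep '[[[0,-0.04,0.9,0,60],[0,-0.04,1.8,0,60],[0,-0.04,2.7,0,60],[0,-0.04,3.05,0,60],[0,-0.04,3.05,0,60]]]' 40 >/dev/null;  python3 -m creep '[[[0,0,0,0,10],[0,0,0,0,10],[0,0,0,0,10],[0,0,0,0,10]]]'; python3 -m creep '[[[0,0,-0.8,0,10],[0,0,-1.8,0,10],[0,0,-2.8,0,10],[0,0,-3.8,0,10],[0,0,-4,0,10]]]' 60
python3 -m creep '[[[0,0,0,0,10],[0,0,0,0,10]]]' | sed -n '2p;5p'
python3 - <<'E'
from bl import *
to(630,43,180,np.radians(0.5))
E
```

```text
t: 16.67
position: [546.5, 306.2, 16.0]
tool_rot: [0.614, 0.79, 0.003, 0.001]
ft_force: [-0.3, 0.5, 3.6]
finger_gap: 0.247
finger_force: 40.5
t: 17.08
position: [549.0, 307.8, 183.2]
tool_rot: [0.613, 0.79, 0.007, 0.004]
ft_force: [1.1, 1.3, 1.4]
finger_gap: 0.24
finger_force: 59.0
position: [544.1, 305.3, 174.1]
finger_gap: 0.239
to [630  43 180] units [-6.88  0.46 -0.15] turn6 2.3 q6 0.19
```

```bash
python3 -m creep '[[[-0.9,0,-0.2,0,10],[-1.8,0.1,-0.3,0,10],[-2.7,0.2,-0.3,0,10],[-3.6,0.3,-0.3,0,10],[-4.5,0.3,-0.3,0,10]]]' >/dev/null;  python3 -m creep '[[[-0.9,0,0,0.8,10],[-1.8,0.1,0,1.6,10],[-2.38,0.16,0,2.3,10],[-2.38,0.16,0,2.3,10],[-2.38,0.16,0,2.3,10]]]'>/dev/null; python3 -m creep '[[[0,0,0,0,10],[0,0,0,0,10],[0,0,0,0,10],[0,0,0,0,10]]]'
python3 - <<'E'
from bl import *
to(630,43,72,np.radians(0.5))
im=snapshot("wrist"); blanks(im,z=82)
E
```

```text
t: 18.42
position: [629.1, 44.2, 184.5]
tool_rot: [0.703, 0.711, -0.0, -0.0]
ft_force: [0.9, -0.2, -0.7]
finger_gap: 0.235
finger_force: 59.0
to [630  43  72] units [-0.03  0.02  2.81] turn6 0.02 q6 -0.01
0.88 [293, 141, 344, 344] ctr 629 -5 size 41 191 closeaxis 0.9
0.71 [364, 132, 398, 265] ctr 679 44 size 25 115 closeaxis 0.7
```

```bash
python3 -m creep '[[[0,0,0.9,0,10],[0,0,1.8,0,10],[0,0,2.6,0,10],[0,0,2.75,0,10],[0,0,2.75,0,10]]]' >/dev/null; python3 -m creep '[[[0,0,0.05,0,10],[0,0,0.05,0,10],[0,0,0.05,0,10]]]'|sed -n '2p;4p'; python3 -m creep '[[[0,0,0.05,0,10],[0,0,0.05,0,10],[0,0,0.05,0,10]]]'|sed -n '2p;4p'
```

```text
position: [631.4, 43.0, 74.9]
ft_force: [0.0, 0.4, -1.3]
position: [629.9, 42.9, 71.4]
ft_force: [-0.5, 0.2, -0.7]
```

```bash
python3 -m creep '[[[0,0,0.05,0,10],[0,0,0.05,0,10],[0,0,0.05,0,10]]]'|sed -n '2p;4p'; python3 -m creep '[[[0,0,0.02,0,10],[0,0,0.02,0,10],[0,0,0.02,0,10]]]'|sed -n '2p;4p'; python3 -m creep '[[[0,0,0,0,42],[0,0,0,0,42],[0,0,-0.1,0,42],[0,0,-0.6,0,42],[0,0,-1.5,0,42]]]' 40 >/dev/null; python3 -m creep '[[[0,0,-1,0,60],[0,0,-1.3,0,60],[0,0,-1.3,0,60],[0,0,-1.3,0,60]]]'|sed -n '2p;4p'; python3 - <<'E'
from bl import *
to(401,284,140,np.radians(7.7))
im=snapshot("wrist");  cv2.imwrite("pics/w8.png",im["frame"]); blanks(im,z=82)
E
```

```text
position: [630.2, 42.9, 69.9]
ft_force: [-0.6, 0.0, 5.5]
position: [630.3, 42.9, 69.9]
ft_force: [-2.4, -0.3, 9.1]
position: [630.2, 42.9, 181.1]
ft_force: [0.3, -0.2, -0.8]
to [401 284 140] units [ 6.08 -5.68  1.01] turn6 -1.2 q6 -0.01
0.8 [306, 130, 333, 262] ctr 630 43 size 22 113 closeaxis 0.5
0.62 [361, 126, 400, 268] ctr 679 44 size 25 115 closeaxis 0.7
```

```bash
python3 -m creep '[[[0.72,-0.67,0,0,60],[1.44,-1.34,0,0,60],[2.16,-2.01,0,0,60],[2.88,-2.68,0,0,60],[3.6,-3.35,0,0,60]]]' >/dev/null;  python3 -m creep '[[[0.7,-0.67,0,-0.4,60],[1.4,-1.34,0,-0.8,60],[2.1,-2,0.2,-1.2,60],[2.48,-2.33,0.9,-1.2,60],[2.48,-2.33,1,-1.2,60]]]'>/dev/null; python3 -m creep '[[[0,0,0,0,60],[0,0,0,0,60],[0,0,0,0,60]]]' >/dev/null
python3 - <<'E'
from bl import *
im=snapshot("wrist"); b=blanks(im,z=28)
to(401,284,15,np.radians(7.7)); print(st()[1])
E
```

```text
0.68 [298, 123, 328, 256] ctr 397 284 size 22 116 closeaxis 8.1
to [401 284  15] units [ 0.01 -0.03  3.15] turn6 -0.02 q6 0.39
[401.92357692 283.68668389 140.82349012]
```

```bash
python3 -m creep '[[[0,-0.09,0.9,0,60],[0,-0.09,1.8,0,60],[0,-0.09,2.7,0,60],[0,-0.09,3.15,0,60],[0,-0.09,3.15,0,60]]]' 40 >/dev/null;  python3 -m creep '[[[0,0,0,0,10],[0,0,0,0,10],[0,0,0,0,10],[0,0,0,0,10]]]'|sed -n '2p;4,5p'; python3 -m creep '[[[0,0,-0.8,0,10],[0,0,-1.8,0,10],[0,0,-2.8,0,10],[0,0,-3.8,0,10],[0,0,-4.5,0,10]]]' 60 >/dev/null
python3 -m creep '[[[0,0,0,0,10],[0,0,0,0,10],[0,0,0,0,10]]]' | sed -n '2p;5p'
python3 - <<'E'
from bl import *
to(580,43,195,np.radians(0.5))
im=snapshot("wrist"); blanks(im,z=205)
E
```

```text
position: [399.1, 284.8, 16.4]
ft_force: [0.7, 0.9, 2.4]
finger_gap: 0.246
position: [396.3, 283.4, 194.2]
finger_gap: 0.236
to [580  43 195] units [-6.57  3.74 -0.02] turn6 1.2 q6 0.4
0.88 [292, 141, 343, 344] ctr 395 290 size 22 103 closeaxis 7.8
```

```bash
python3 -m creep '[[[-0.85,0.48,0,0,10],[-1.7,0.97,0,0,10],[-2.55,1.45,0,0,10],[-3.4,1.93,0,0,10],[-4.25,2.4,0,0,10]]]' >/dev/null;  python3 -m creep '[[[-0.85,0.48,0,0.5,10],[-1.7,1,0,1,10],[-2.32,1.34,0,1.2,10],[-2.32,1.34,0,1.2,10],[-2.32,1.34,0,1.2,10]]]'>/dev/null; python3 -m creep '[[[0,0,0,0,10],[0,0,0,0,10],[0,0,0,0,10],[0,0,0,0,10]]]'
python3 - <<'E'
from bl import *
to(580,43,72,np.radians(0.5))
im=snapshot("wrist"); blanks(im,z=82)
E
```

```text
t: 24.65
position: [579.4, 44.4, 193.8]
tool_rot: [0.703, 0.711, -0.0, -0.0]
ft_force: [-0.3, 0.2, 0.2]
finger_gap: 0.238
finger_force: 59.7
to [580  43  72] units [-0.03  0.02  3.04] turn6 0.02 q6 -0.01
0.88 [409, 130, 458, 261] ctr 677 44 size 29 115 closeaxis 0.7
0.86 [292, 141, 345, 342] ctr 579 -8 size 43 200 closeaxis 0.8
0.83 [362, 130, 395, 258] ctr 628 43 size 25 114 closeaxis 0.5
0.66 [92, 7, 524, 339] ctr 564 43 size 278 354 closeaxis 87.4
```

```bash
python3 -m creep '[[[0,0,0.9,0,10],[0,0,1.8,0,10],[0,0,2.7,0,10],[0,0,3.04,0,10],[0,0,3.04,0,10]]]' >/dev/null; python3 -m creep '[[[0,0,0.03,0,10],[0,0,0.03,0,10],[0,0,0.03,0,10]]]'|sed -n '2p;4p'; python3 -m creep '[[[0,0,0.03,0,10],[0,0,0.03,0,10],[0,0,0.03,0,10]]]'|sed -n '2p;4p'
```

```text
position: [581.0, 43.4, 72.2]
ft_force: [-0.7, 0.6, -0.3]
position: [580.4, 43.3, 70.4]
ft_force: [0.1, -0.1, -0.3]
```

```bash
python3 -m creep '[[[0,0,0.03,0,10],[0,0,0.03,0,10],[0,0,0.03,0,10]]]'|sed -n '2p;4p'; python3 -m creep '[[[0,0,0,0,42],[0,0,0,0,42],[0,0,-0.1,0,42],[0,0,-0.6,0,42],[0,0,-1.5,0,42]]]' 40 >/dev/null; python3 -m creep '[[[0,0,-1,0,0],[0,0,-1.8,0,0],[0,0,-1.8,0,0],[0,0,-1.8,0,0],[0,0,-1.8,0,0]]]' 100 |sed -n '2p;4p'; python3 - <<'E'
from bl import *
to(505,43,160)
im=snapshot("wrist");  cv2.imwrite("pics/w9.png",im["frame"]); blanks(im,z=82)
print([d["rect"] for d in find_in("sleeve",im)[:1]], "px axis",w2px(im,(444.5,42.5,85)),"top spoke end",w2px(im,(444.5,42.5,145)),"-x end",w2px(im,(384.5,42.5,85)),"+x",w2px(im,(504.5,42.5,85)))
E
```

```text
position: [580.1, 43.2, 68.8]
ft_force: [0.3, 0.4, -0.9]
position: [579.7, 43.2, 200.7]
ft_force: [-0.0, 1.0, -1.3]
to [505  43 160] units [ 0.01 -1.87  1.02] turn6 0.0 q6 -0.01
0.93 [411, 128, 454, 255] ctr 677 44 size 29 115 closeaxis 0.8
0.8 [360, 128, 391, 255] ctr 628 43 size 25 115 closeaxis 0.5
0.73 [303, 130, 331, 238] ctr 580 52 size 23 98 closeaxis -0.1
[[95.4, 131.9, 229.9, 256.3]] px axis [163.23100447 194.81482527] top spoke end [120.5945734  217.56666778] -x end [ 94.37111768 194.13373341] +x [232.01419044 195.49515849]
```

View pics/w9.png

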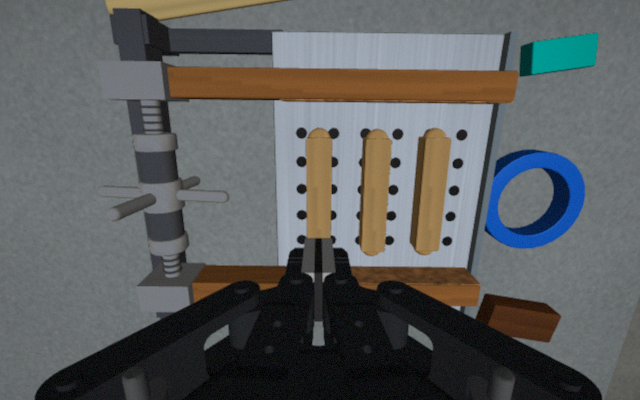

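```bash
python3 -m creep '[[[0,-0.9,0,0,0],[0,-1.8,0,0,0],[0,-2.37,0.4,0,0],[0,-2.37,1.4,0,0],[0,-2.37,2.34,0,0]]]' >/dev/null; python3 -m creep '[[[0,0,0,0,0],[0,0,0,0,0]]]'|sed -n '2p;4p';python3 -m creep '[[[0,-0.25,0,0,0],[0,-0.5,0,0,0],[0,-0.75,0,0,0],[0,-1,0,0,0],[0,-1.3,0,0,0]]]'|sed -n '2p;4p';python3 -m creep '[[[0,0,0,0,0],[0,0,0,0,0]]]'|sed -n '2p;4p'
python3 - <<'E'
from bl import *
im=snapshot("side");  cv2.imwrite("pics/d10.png",cv2.resize(im["frame"][160:300,270:430],None,fx=4,fy=4))
E
```

```text
position: [482.0, 42.4, 104.4]
ft_force: [0.4, -0.1, -0.0]
position: [437.8, 42.0, 110.1]
ft_force: [6.5, -0.6, 0.6]
position: [434.6, 42.0, 109.1]
ft_force: [2.2, -0.4, 2.5]
```

View pics/d10.png

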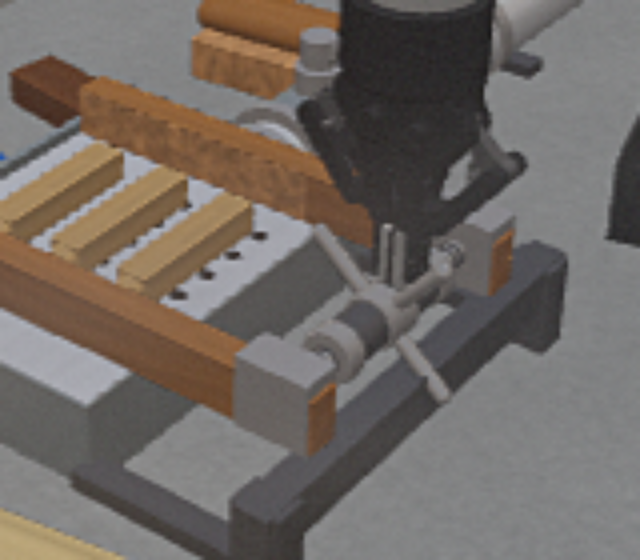

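```bash
python3 -m creep '[[[0,0,-0.9,0,0],[0,0.4,-1.4,0,0],[0,1.3,-1.4,0,0],[0,1.8,-1,0,0],[0,1.8,0,0,0]]]' |sed -n '2p;4p'; python3 -m creep '[[[0,-0.2,0,0,0],[0,-0.6,0,0,0],[0,-1,0,0,0],[0,-1.4,0,0,0],[0,-1.8,0,0,0]]]'|sed -n '2p;4p';python3 -m creep '[[[0,0,0,0,0],[0,0,0,0,0]]]'|sed -n '2p;4p'
python3 - <<'E'
from bl import *
im=snapshot("side");  cv2.imwrite("pics/d11.png",cv2.resize(im["frame"][160:300,270:430],None,fx=4,fy=4))
E
```

```text
position: [516.2, 42.5, 113.6]
ft_force: [2.3, -0.3, 0.6]
position: [437.3, 42.0, 109.2]
ft_force: [8.2, 0.3, -0.4]
position: [432.9, 42.0, 107.9]
ft_force: [1.3, -0.5, 3.2]
```

View pics/d11.png

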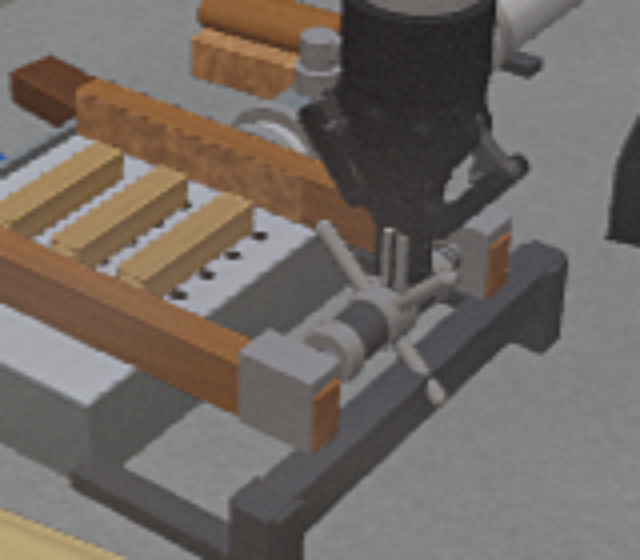

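A full quarter turn: the spoke pattern repeats and both jaws moved in. Three more cycles.

```bash
python3 -m creep '[[[0,0,-0.9,0,0],[0,0.4,-1.4,0,0],[0,1.3,-1.4,0,0],[0,1.8,-1,0,0],[0,1.8,0,0,0]]]' >/dev/null; python3 -m creep '[[[0,-0.2,0,0,0],[0,-0.6,0,0,0],[0,-1,0,0,0],[0,-1.4,0,0,0],[0,-1.8,0,0,0]]]'|sed -n '2p;4p';python3 -m creep '[[[0,0,0,0,0],[0,0,0,0,0]]]'|sed -n '2p;4p'
python3 -m creep '[[[0,0,-0.9,0,0],[0,0.4,-1.4,0,0],[0,1.3,-1.4,0,0],[0,1.8,-1,0,0],[0,1.8,0,0,0]]]' >/dev/null; python3 -m creep '[[[0,-0.2,0,0,0],[0,-0.6,0,0,0],[0,-1,0,0,0],[0,-1.4,0,0,0],[0,-1.8,0,0,0]]]'|sed -n '2p;4p';python3 -m creep '[[[0,0,0,0,0],[0,0,0,0,0]]]'|sed -n '2p;4p'
python3 -m creep '[[[0,0,-0.9,0,0],[0,0.4,-1.4,0,0],[0,1.3,-1.4,0,0],[0,1.8,-1,0,0],[0,1.8,0,0,0]]]' >/dev/null; python3 -m creep '[[[0,-0.2,0,0,0],[0,-0.6,0,0,0],[0,-1,0,0,0],[0,-1.4,0,0,0],[0,-1.8,0,0,0]]]'|sed -n '2p;4p';python3 -m creep '[[[0,0,0,0,0],[0,0,0,0,0]]]'|sed -n '2p;4p'
python3 - <<'E'
from bl import *
im=snapshot("side"); blanks(im,z=76)
im=snapshot("wrist"); blanks(im,z=82)
for q in("jaw_left","jaw_right"):
    for d in masks_of(q,im)[:1]:
        m=np.argwhere(d["mask"])[:,::-1]; w=np.array([px2w(im,u,v,98)[:2] for u,v in m]); print(q,d["p"])
        for lo in (560,600,640,700):
            k=w[(w[:,0]>lo)&(w[:,0]<lo+10)]
            if len(k): print(lo+5,k[:,1].min().round(),k[:,1].max().round())
E
```

```text
position: [437.0, 41.9, 108.9]
ft_force: [8.5, 0.8, 0.9]
position: [432.7, 42.0, 107.7]
ft_force: [0.3, 0.4, 3.9]
position: [436.8, 42.0, 108.8]
ft_force: [8.6, 0.6, -0.3]
position: [432.6, 42.0, 107.7]
ft_force: [-0.0, 0.1, 3.6]
position: [436.8, 42.0, 108.8]
ft_force: [8.3, -1.4, -0.3]
position: [432.5, 42.0, 107.7]
ft_force: [0.4, -0.1, 3.1]
0.87 [282, 202, 316, 224] ctr 627 30 size 45 106 closeaxis 1.2
0.76 [302, 204, 336, 233] ctr 572 27 size 49 109 closeaxis 1.0
0.66 [270, 197, 301, 216] ctr 675 30 size 45 97 closeaxis 4.4
0.67 [510, 137, 608, 316] ctr 571 44 size 37 114 closeaxis 0.2
0.67 [583, 146, 640, 319] ctr 606 38 size 33 111 closeaxis 16.7
jaw_left 0.78
565 107.0 129.0
jaw_right 0.61
565 -26.0 2.0
605 -42.0 -0.0
```

```bash
python3 -m creep '[[[0,0,-0.9,0,0],[0,0.4,-1.4,0,0],[0,1.3,-1.4,0,0],[0,1.8,-1,0,0],[0,1.8,0,0,0]]]' >/dev/null; python3 -m creep '[[[0,-0.2,0,0,0],[0,-0.6,0,0,0],[0,-1,0,0,0],[0,-1.4,0,0,0],[0,-1.8,0,0,0]]]'|sed -n '2p;4p';python3 -m creep '[[[0,0,0,0,0],[0,0,0,0,0]]]'|sed -n '2p;4p'
python3 -m creep '[[[0,0,-0.9,0,0],[0,0.4,-1.4,0,0],[0,1.3,-1.4,0,0],[0,1.8,-1,0,0],[0,1.8,-0.3,0,0]]]' >/dev/null; python3 -m creep '[[[0,0,0,0,0],[0,0,0,0,0],[0,-0.2,0,0,0],[0,-0.4,0,0,0],[0,-0.5,0,0,0]]]'|sed -n '2p;4p';python3 -m creep '[[[0,0,0,0,0],[0,0,0,0,0]]]'|sed -n '2p;4p'
python3 -m creep '[[[0,-0.05,0,0,0],[0,-0.1,0,0,0],[0,-0.1,0,0,0]]]'|sed -n '2p;4p';
```

```text
position: [437.2, 42.0, 109.0]
ft_force: [8.0, 0.1, 0.1]
position: [432.9, 42.0, 107.9]
ft_force: [0.2, -0.8, 3.4]
position: [492.2, 42.5, 124.0]
ft_force: [9.0, -0.3, 6.8]
position: [491.9, 42.5, 124.3]
ft_force: [6.3, 0.2, 5.8]
position: [490.0, 42.5, 125.6]
ft_force: [8.8, 0.2, 7.9]
```

```bash
python3 -m creep '[[[0,-0.05,0.1,0,0],[0,-0.1,0.1,0,0],[0,-0.2,0.1,0,0],[0,-0.2,0.1,0,0]]]'|sed -n '2p;4p'; python3 -m creep '[[[0,-0.05,0,0,0],[0,-0.1,0,0,0],[0,-0.1,0,0,0]]]'|sed -n '2p;4p'; python3 -m creep '[[[0,-0.05,0,0,0],[0,-0.1,0,0,0],[0,-0.1,0,0,0]]]'|sed -n '2p;4p'
```

```text
position: [486.8, 42.2, 124.5]
ft_force: [11.8, -0.0, 13.4]
position: [484.1, 42.1, 125.4]
ft_force: [12.6, -0.4, 17.9]
position: [481.7, 42.1, 126.5]
ft_force: [13.8, -1.2, 20.4]
```

```bash
python3 -m creep '[[[0,0.1,-0.8,0,0],[0,0.7,-0.8,0,0],[0,1.15,-0.6,0,0],[0,1.15,0.2,0,0],[0,1.15,0.2,0,0]]]' |sed -n '2p;4p'; python3 -m creep '[[[0,0,0,0,0],[0,0,0,0,0],[0,-0.2,0,0,0],[0,-0.4,0,0,0],[0,-0.6,0,0,0]]]'|sed -n '2p;4p'; python3 -m creep '[[[0,-0.1,0,0,0],[0,-0.2,0,0,0],[0,-0.2,0,0,0]]]'|sed -n '2p;4p'
python3 - <<'E'
from bl import *
im=snapshot("side");  cv2.imwrite("pics/d12.png",cv2.resize(im["frame"][160:300,270:430],None,fx=4,fy=4))
E
```

```text
position: [508.5, 42.6, 105.0]
ft_force: [-1.6, -0.6, -1.2]
position: [486.7, 42.4, 108.1]
ft_force: [-0.2, -0.4, -0.5]
position: [479.2, 42.4, 107.7]
ft_force: [-0.9, -0.5, -0.2]
```

View pics/d12.png

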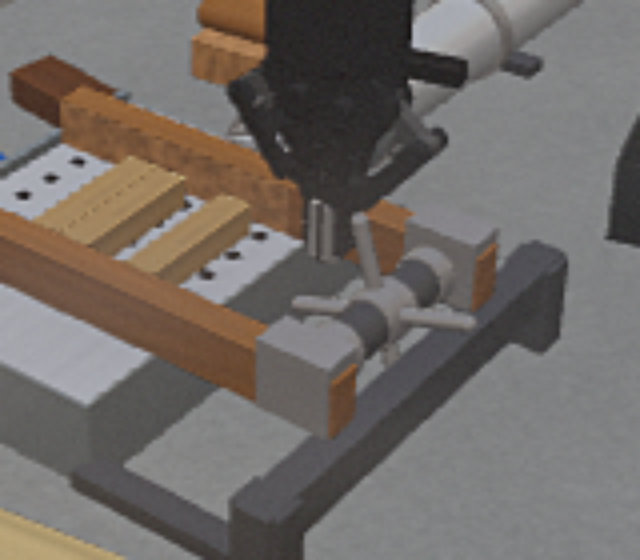

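The knock came: the far blank now lies beside the middle one, still flat and parallel. The upper spoke is almost upright and the jaws are near the ends. Tightening slowly, higher on the spoke.

```bash
python3 - <<'E'
from bl import *
for n in("side","scene"):
    im=snapshot(n); blanks(im,z=76)
E
python3 -m creep '[[[0,0,-0.35,0,0],[0,-0.1,-0.35,0,0],[0,-0.2,-0.35,0,0],[0,-0.3,-0.35,0,0],[0,-0.3,-0.35,0,0]]]'|sed -n '2p;4p'; python3 -m creep '[[[0,-0.1,0,0,0],[0,-0.2,0,0,0],[0,-0.2,0,0,0]]]'|sed -n '2p;4p'; python3 -m creep '[[[0,-0.05,0,0,0],[0,-0.1,0,0,0],[0,-0.1,0,0,0]]]'|sed -n '2p;4p'
```

```text
0.9 [287, 204, 316, 221] ctr 625 29 size 43 91 closeaxis 1.2
0.8 [304, 206, 332, 232] ctr 576 29 size 42 94 closeaxis -0.0
0.55 [277, 200, 306, 221] ctr 659 29 size 24 96 closeaxis 2.2
0.84 [314, 184, 335, 210] ctr 580 52 size 32 94 closeaxis 0.3
0.82 [337, 194, 357, 223] ctr 653 51 size 28 97 closeaxis 2.7
0.75 [398, 142, 423, 199] ctr 741 281 size 57 257 closeaxis 13.5
0.51 [324, 190, 351, 216] ctr 627 52 size 23 99 closeaxis 1.0
position: [469.9, 42.2, 122.6]
ft_force: [5.4, -0.8, 4.4]
position: [463.3, 42.2, 123.2]
ft_force: [6.0, -0.2, 5.6]
position: [460.4, 42.2, 123.5]
ft_force: [8.0, 0.6, 4.5]
```

```bash
python3 -m creep '[[[0,-0.1,0,0,0],[0,-0.15,0,0,0],[0,-0.15,0,0,0]]]'|sed -n '2p;4p'; python3 -m creep '[[[0,-0.05,0,0,0],[0,-0.1,0,0,0],[0,-0.1,0,0,0]]]'|sed -n '2p;4p'; python3 -m creep '[[[0,-0.05,0,0,0],[0,-0.1,0,0,0],[0,-0.1,0,0,0]]]'|sed -n '2p;4p'
```

```text
position: [455.7, 42.2, 123.7]
ft_force: [10.5, -0.0, 2.7]
position: [452.7, 42.1, 123.7]
ft_force: [13.2, 0.7, 0.6]
position: [449.8, 42.1, 123.9]
ft_force: [14.0, 1.2, -1.9]
```

```bash
python3 -m creep '[[[0,-0.05,0,0,0],[0,-0.1,0,0,0],[0,-0.1,0,0,0]]]'|sed -n '2p;4p'; python3 -m creep '[[[0,-0.05,0,0,0],[0,-0.1,0,0,0],[0,-0.1,0,0,0]]]'|sed -n '2p;4p'; python3 -m creep '[[[0,-0.05,0,0,0],[0,-0.1,0,0,0],[0,-0.1,0,0,0]]]'|sed -n '2p;4p'
```

```text
position: [447.6, 42.1, 123.9]
ft_force: [18.7, 1.7, -6.8]
position: [445.2, 42.0, 124.5]
ft_force: [20.5, 0.4, -6.7]
position: [442.8, 42.0, 125.2]
ft_force: [23.7, 1.0, -7.1]
```

```bash
python3 -m creep '[[[0,0.3,0,0,0],[0,0.6,-0.6,0,0],[0,0.6,-1.6,0,0],[0,0.6,-2.5,0,0],[0,0.6,-2.5,0,0]]]'|sed -n '2p;4p'; python3 - <<'E'
from bl import *
im=snapshot("scene"); blanks(im,z=76); f=im["frame"]
cv2.imwrite("pics/s13.png",cv2.resize(f[140:300,220:400],None,fx=4,fy=3.75))
for d in masks_of("lever",im)[:2]:
    m=np.argwhere(d["mask"])[:,::-1]; w=np.array([px2w(im,u,v,107)[:2] for u,v in m],np.float32); print(d["p"],d["rect"],cv2.minAreaRect(w))
im=snapshot("side")
for d in masks_of("lever",im)[:2]:
    m=np.argwhere(d["mask"])[:,::-1]; w=np.array([px2w(im,u,v,107)[:2] for u,v in m],np.float32); print(d["p"],d["rect"],cv2.minAreaRect(w))
print(st()[1])
E
```

```text
position: [457.0, 42.2, 227.2]
ft_force: [2.2, 0.3, 0.6]
0.7 [307, 187, 332, 212] ctr 582 52 size 34 100 closeaxis -0.2
0.67 [336, 193, 356, 223] ctr 653 53 size 32 100 closeaxis 2.1
0.63 [325, 191, 349, 219] ctr 627 52 size 23 97 closeaxis 2.1
0.77 [243.1, 241.8, 301.1, 267.5] ((584.3682250976562, -168.56390380859375), (122.55305480957031, 41.24555206298828), 6.506130218505859)
0.8 [341.8, 167.5, 386.7, 180.3] ((585.60986328125, -178.04019165039062), (115.48392486572266, 59.35443878173828), 22.77316665649414)
[450.99114613  42.12787125 218.83398671]
```

View pics/s13.png

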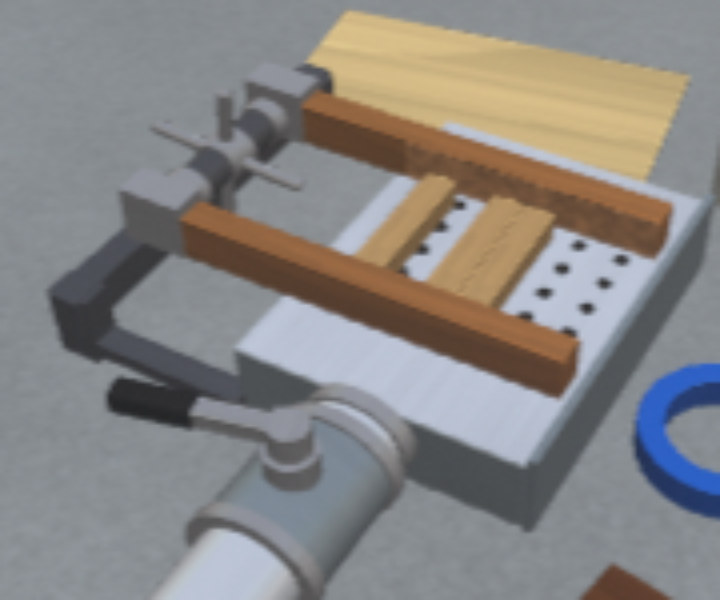

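Both jaws are on all three blanks (580, 627, 653), and the upper spoke is just past upright. The lever hub is at about pixel (293,251) and the lever tip at (247,246).

```bash
python3 - <<'E'
from bl import *
im=snapshot("scene")
print(px2w(im,292.7,249,114),px2w(im,247.5,244,112))
im=snapshot("wrist"); cv2.imwrite("pics/w14.png",im["frame"])
d=masks_of("lever",im)
for d in d[:2]:
    m=np.argwhere(d["mask"])[:,::-1]; w=np.array([px2w(im,u,v,110)[:2] for u,v in m],np.float32); print(d["p"],d["rect"],cv2.minAreaRect(w))
to(555,-125,200); to(555,-125,95)
E
```

```text
[ 624.76030171 -151.90155588  114.        ] [ 531.63355624 -185.5133175   112.        ]
0.68 [429.3, 123.5, 474.2, 245.5] ((562.8389892578125, 51.682804107666016), (26.79479217529297, 102.00505065917969), 0.31735745072364807)
to [ 555 -125  200] units [-4.2   2.54  0.47] turn6 0.0 q6 -0.01
to [ 555 -125   95] units [-4.2   2.55  3.1 ] turn6 0.0 q6 -0.01
```

```bash
python3 - <<'E'
from bl import *
a=snapshot("scene"); b=snapshot("side")
P=lambda s:np.array(s["K"])@np.c_[np.array(s["R"]),np.array(s["t"])]
def tri(p,q):
    X=cv2.triangulatePoints(P(a),P(b),np.array(p,float).reshape(2,1),np.array(q,float).reshape(2,1)); return (X[:3]/X[3]).ravel().round(1)
print("hub",tri((292.7,249),(349.5,169.5)),"tip",tri((247.3,244.5),(386.5,176)))
cv2.imwrite("pics/d14.png",cv2.resize(b["frame"][150:200,320:400],None,fx=8,fy=8,interpolation=3))
E
python3 -m creep '[[[-0.85,0.5,0,0,0],[-1.7,1,0,0,0],[-2.5,1.5,0,0,0],[-3,1.9,0,0,0],[-3.3,2.4,0,0,0]]]'|sed -n '2p;4p'
```

```text
hub [ 622.8 -155.9  116.7] tip [ 529.5 -188.7  112.8]
position: [550.6, -91.6, 220.5]
ft_force: [0.1, 0.4, -0.0]
```

View pics/d14.png

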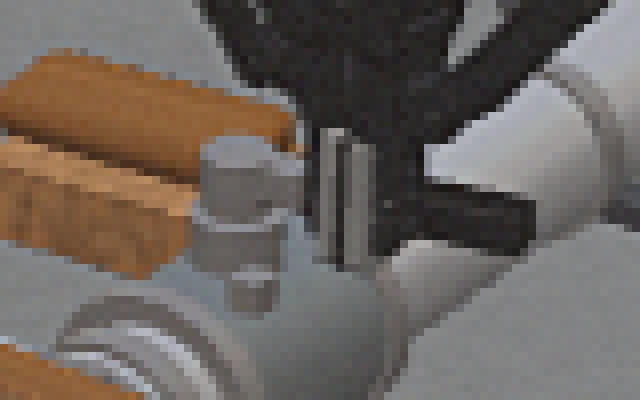

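```bash
python3 -m creep '[[[-0.9,0,0,0,0],[-1.4,0,0,0,0],[-1.4,0,0,0,0],[-1.4,0,0,0,0]]]'>/dev/null; python3 -c "
from h import *
to(550,-144,97); print(st()[2].round(3).tolist())"
```

```text
to [ 550 -144   97] units [ 0.04 -0.01  3.09] turn6 0.0 q6 -0.34
[[-0.006, 1.0, -0.001], [1.0, 0.006, 0.001], [0.001, -0.001, -1.0]]
```

```bash
python3 -m creep '[[[0,0,0.9,0,0],[0,0,1.8,0,0],[0,0,2.7,0,0],[0,0,3.1,0,0],[0,0,3.1,0,0]]]'|sed -n '2p;4p'; python3 -m creep '[[[-0.35,0.05,0,0,0],[-0.7,0.18,0,0,0],[-1,0.3,0,0,0],[-1.28,0.45,0,0,0],[-1.5,0.65,0,0,0]]]'|sed -n '2p;4p'; python3 -m creep '[[[-0.23,0.23,0,0,0],[-0.4,0.5,0,0,0],[-0.5,0.75,0,0,0],[-0.5,0.75,0,0,0]]]'|sed -n '2p;4p'
python3 - <<'E'
from bl import *
im=snapshot("scene"); cv2.imwrite("pics/s15.png",cv2.resize(im["frame"][140:300,220:400],None,fx=4,fy=3.75))
E
```

```text
position: [546.2, -142.0, 91.8]
ft_force: [-1.3, 0.4, -0.6]
position: [579.0, -206.5, 98.8]
ft_force: [-1.4, 2.7, 0.1]
position: [607.5, -226.6, 98.5]
ft_force: [-6.9, 1.3, 3.4]
```

View pics/s15.png

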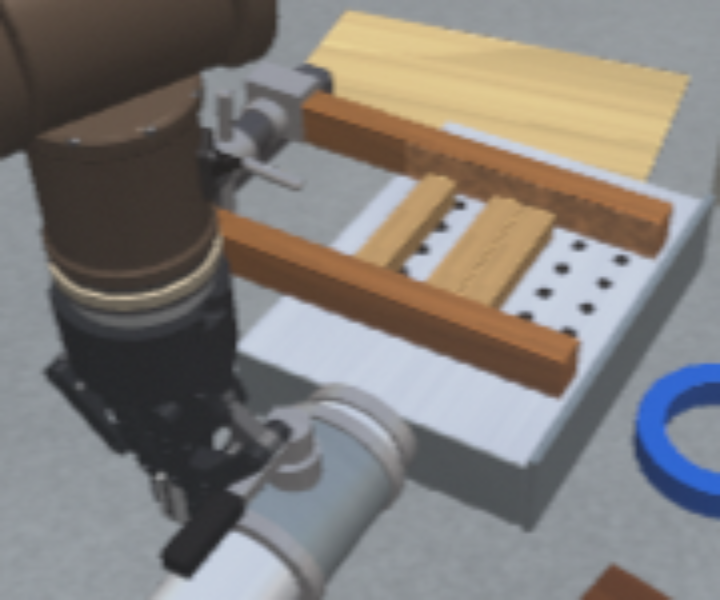

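```bash
python3 -m creep '[[[0,0.1,0,0,0],[0,0.2,0,0,0],[0,0.2,0,0,0]]]'|sed -n '2p;4p'; python3 -m creep '[[[0,0.1,0,0,0],[0,0.2,0,0,0],[0,0.2,0,0,0]]]'|sed -n '2p;4p'
```

```text
position: [607.9, -226.6, 98.4]
ft_force: [-22.5, 0.2, 13.2]
position: [608.2, -226.6, 98.3]
ft_force: [-39.0, -0.5, 24.8]
```

At the stop: force rises with no motion. I back off, lift clear and check everything.

```bash
python3 -m creep '[[[0,-0.7,0,0,0],[0,-1,0,0,0],[0,-1,-1,0,0],[0,-1,-2,0,0],[0,-1,-3,0,0]]]'>/dev/null; python3 -m creep '[[[-0.9,-0.5,0,0,0],[-1.8,-1,0,0,0],[-2.7,-1.5,0,0,0],[-2.7,-1.5,0,0,0],[-2.7,-1.5,0,0,0]]]'|sed -n '2p;4p'
python3 - <<'E'
from bl import *
im=snapshot("scene"); blanks(im,z=76); cv2.imwrite("pics/s16.png",cv2.resize(im["frame"][130:340,110:430],None,fx=2.5,fy=2.5))
for d in masks_of("lever",im)[:1]:
    m=np.argwhere(d["mask"])[:,::-1]; w=np.array([px2w(im,u,v,107)[:2] for u,v in m],np.float32); print(d["p"],d["rect"],cv2.minAreaRect(w))
print(st()[0]["t"])
E
```

```text
position: [524.9, -337.9, 219.8]
ft_force: [-1.0, 0.5, -0.1]
0.82 [334, 194, 359, 223] ctr 652 52 size 33 100 closeaxis 1.5
0.7 [310, 188, 334, 213] ctr 580 53 size 31 98 closeaxis 1.8
0.54 [326, 191, 350, 218] ctr 626 52 size 25 99 closeaxis 1.7
0.63 [258.2, 250.7, 296.1, 297.6] ((631.1245727539062, -205.9952392578125), (31.185298919677734, 116.17450714111328), 2.8789281845092773)
43.6667
```

View pics/s16.png

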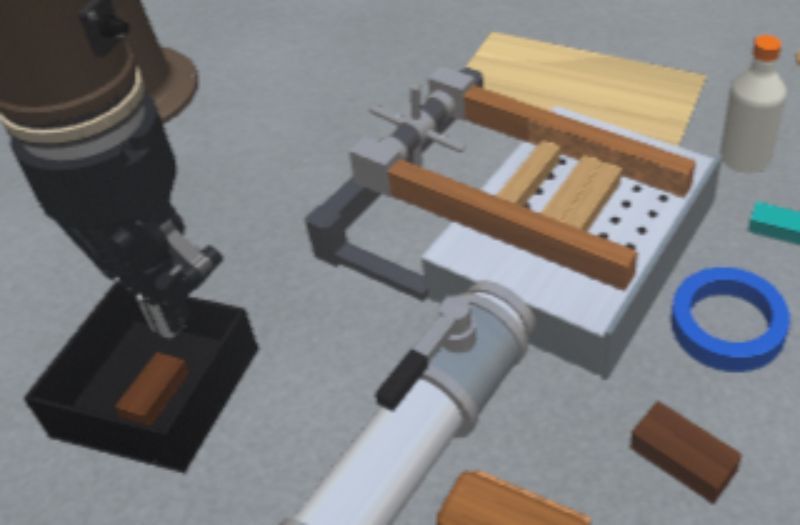

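The lever is in line with the pipe, the offcut is in the box, the blanks are clamped and the arm is clear at z 220. Handing in.

```bash
python3 -m creep '[[[0,0,0,0,0],[0,0,0,0,0],[0,0,0,0,0]]]'|sed -n '2p'; python3 -c "
from h import *
print(ticket.close_job())"
```

```text
position: [525.3, -332.4, 217.2]
the job is handed in; nothing more can be done
None
```

I handed the job in after about 44 s of the 210 s: the offcut is in the scrap box, all three blanks lie clamped between the jaws, and the damper lever is open against its stop. The jaw forces on the blanks were not read directly, only inferred from about 24 N of push on the spoke, and no verdict came back.

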